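# Tighten the dosing canister's cap until its handle slips

### The job

Of the three dosing canisters on the greenhouse bench, the one with the orange cap is still open. Turn its orange wing handle clockwise (seen from above) until the cap is fully home and the torque-limiting handle slips on it by roughly 10 to 30 degrees, then stop turning and let go. Leave the white spray cup standing where it is.

Things in the scene. Friction and masses are not known exactly. Their poses are not given: they have to be found in the camera images.
- orange_wing_grip (a point): Centre of the orange wing handle, on its vertical turning axis: an upright blade 60 mm long, 14 thick, 30 high (15 above and below this point), over a round orange cap of 82 mm whose top lies 31 mm below this point. x runs along the blade to its white-striped end, z up. The canister (orange band, 184 mm high in all) is bolted down; two alike, with blue and green caps, are already tight.
- orange_cap (a joint): Turn of the orange cap on its canister, rad, growing clockwise from above (tightening). 0 is fully home at its stop, the white mark on the cap's edge in line with the white mark on the black collar (108 mm wide) below it; it starts 0.5 to 1.0 rad short (negative). The thread drags with 0.06 N m; the cap stays where it is left.
- orange_wing (a joint): Slip of the orange handle on its cap, rad, growing clockwise from above. It starts at 0: the white stripe on the handle in line with the white mark on the cap. Both turn together until the cap is home; then the handle slips on the cap at a steady 0.25 N m and stays where it is left. Wanted: 0.15 to 0.5 rad of slip; 0.7 is too much.
- spray_cup: A loose bystander: white plastic spray cup 72 mm in diameter and 110 mm high with a brass thread on top, standing upright farther from the robot than the canisters; origin at the centre of its underside, z up. To be left alone.

How it is judged (in metres and radians):
At the end, for the whole second after the job is handed in: The orange cap is home (within 0.1 rad of its stop), its handle has slipped on it by 0.1 to 0.7 rad and is at rest and let go; the spray cup stands upright within 30 mm of where it was (value of joint orange_cap above -0.1 rad and value of joint orange_wing between 0.1 and 0.7 rad and velocity of joint orange_wing below 0.05 rad/s and distance of spray_cup from where it was at the start of the episode below 0.03 m and angle between spray_cup's own z axis and vertical below 0.2 rad); the robot touches nothing.
It fails at once if the handle is turned on after it has slipped (0.7 rad of slip or more) (value of joint orange_wing above 0.7 rad).
It fails at once if the spray cup is pushed more than 30 mm or tipped over (distance of spray_cup from where it was at the start of the episode above 0.03 m or angle between spray_cup's own z axis and vertical above 0.35 rad).
It also fails if it takes over 32 s, if anything falls off the work surface, if the arm or the gripper's body presses on something with over 40 N, if the wrist force passes 120 N, or if a joint passes its speed limit or range.

### The arm

A 6-joint arm with a two-finger parallel gripper is mounted at the origin on the work surface. World frame = base frame: x ahead of the robot, y to its left, z up, the work surface at z = 0. Lengths are in mm, angles in rad, forces in N, time in s.
With the tool pointing down it reaches from about 250 to 775 mm from the base axis. Payload 8.9 kg.
Tool frame: the origin (TCP) lies between the finger pads; the fingertips stand 22 mm ahead of it and the grasp point (between the pads) lies 3 mm ahead of it; z points along the fingers, y is the direction in which the jaws open and shut (so a half turn about z gives the same grasp; the last joint's range is limited). The gripper opens to 85 mm and grips with 20 to 120 N. Pads are 22 mm wide; open, the fingers measure 114 mm over their backs; the gripper's body (76 mm by 85 mm) begins 54 mm behind the grasp point. The pads swing forward as they close: fully open they stand 13 mm farther back than shut.
Start: joints at [-1.36, 0.291, -0.153, 1.127, 0, 1.431], TCP at [179.924, -493.205, 253.305] pointing down, gripper open.
Joint ranges: [-2.52, 2.52], [-0.91, 1.74], [-1.3, 1.37], [-1.96, 2.02], [-1.52, 1.47], [-3.14, 3.14]. Speed limits (rad/s): [2.22, 2.22, 2.79, 3.14, 3.14, 3.14].

### API

Orientations are given as a 3x3 rotation matrix whose columns are the frame's x, y, z axes.
In Python, from bench import sensors, capture, job_done gives the robot as it stands.
- The arm moves only by the shell command python3 -m inch 'ROWS' [FORCE]. ROWS is JSON, a list of rows, each an object of numbers: "rx", "ry", "rz": the turn, a rotation vector about the tool's x, y, z in degrees; "x", "y", "z": the shift along the tool's x, y, z in mm; "hand": the closure, from -1 (fully open) to 1 (shut). In form: [{"rx": .., "ry": .., "rz": .., "x": .., "y": .., "z": .., "hand": ..}, ...]. A call has 1 to 12 rows; each row is the pose to reach, as a shift and turn from the pose measured when the call began, along the tool's axes at that moment; what a row does not reach only later rows make up. A row lasts 1/10 s, in which the tool goes at most 50 mm and 8.59 degrees, less where a joint would pass 70% of its speed; a pose out of reach is approached as far as the arm can. A call with a gripper value outside its range is refused whole. The fingers move at their own pace and stop on an object; FORCE is the grip in N (left out, the last holds). Time passes only in rows, so rows that repeat a pose let the fingers close. It gives the time, the measured TCP pose, the force and the opening at its end, in the units of the state.
- sensors.get_obs(): the state, without advancing time (a new reading comes with each control period).
- capture(name): name is "side" or "top"; returns a dict with "color" (420x560x3 uint8, red, green, blue), "intrinsics" (3x3 intrinsics, pixels), "R" (3x3) and "t" (3): a world point X has camera coordinates R X + t. Camera axes: x right, y down, z forward; pixel columns grow to the right and rows downward; lengths in mm; the calibration is good to about 2 mm. A picture is of the moment at which its call begins. There is no depth.
- job_done(): hands the job in, once; it reports no verdict.
The state is a dict: "clock": time; "joints": joint angles; "joint_vel": joint speeds; "joint_torque": joint torques, N m; "eef_pos": TCP position; "eef_rot": TCP orientation; "ft_force": force on the tool from outside, world axes, zero at the start; "wrist_torque": the same for the moment, N m; "gripper_width": opening from 0.0 (shut) to 1.0 (fully open).
Only numpy, scipy, OpenCV 4.12 (cv2) and the standard library are available. Lean on these libraries where they do the work, as an engineer would, in place of code of your own. Each camera call takes 0.05 s, during which the arm holds its last target.

## Working session

There is one attempt and no reset: what is moved stays moved. The work goes in short steps, Python scripts to look and compute and a shell command to move; the robot and the scene stay as the last step left them, time stands still between calls to the robot, and variables do not carry over. Pictures are saved under pics/ and viewed, and the job is handed in when it is done.

```bash
mkdir -p pics
python3 - <<'E'
from bench import sensors,capture
import cv2,numpy as np,pickle
o=sensors.get_obs()
for k,v in o.items(): print(k,np.round(v,3).tolist())
for n in("side","top"):
    c=capture(n); cv2.imwrite(f"pics/{n}0.png",c["color"][:,:,::-1]); pickle.dump(c,open(f"{n}0.pkl","wb"))
    print(n,c["intrinsics"],c["R"],c["t"], -np.array(c["R"]).T@c["t"])
E
```

```text
clock 0.0
joints [-1.36, 0.291, -0.154, 1.127, 0.0, 1.432]
joint_vel [-0.001, 0.001, 0.0, -0.002, 0.001, -0.0]
joint_torque [-0.001, -53.713, 33.138, 0.016, -0.0, 0.0]
eef_pos [179.852, -492.792, 252.742]
eef_rot [[0.939, 0.343, -0.0], [0.343, -0.939, 0.001], [0.0, -0.001, -1.0]]
ft_force [-0.61, -0.021, 0.821]
wrist_torque [0.055, -0.019, 0.017]
gripper_width 0.997
side [[380.2745478    0.         275.19679806]
 [  0.         380.2745478  208.24634597]
 [  0.           0.           1.        ]] [[-8.82997991e-01 -4.69376670e-01 -2.99580990e-04]
 [-3.74236251e-01  7.04403446e-01 -6.03127692e-01]
 [ 2.83305093e-01 -5.32448426e-01 -7.97644593e-01]] [516.69760381 317.47268209 586.35312377] [408.93590619 331.0997471  659.33275781]
top [[419.75615912   0.         278.60108885]
 [  0.         419.75615912 200.67507587]
 [  0.           0.           1.        ]] [[-0.01424498 -0.99983763 -0.01103589]
 [-0.99041771  0.01562533 -0.1372174 ]
 [ 0.13736756  0.00897548 -0.99047948]] [-24.73100553 635.2324119  926.4533981 ] [ 501.5284971   -42.96806889 1004.52508693]
```

View pics/side0.png

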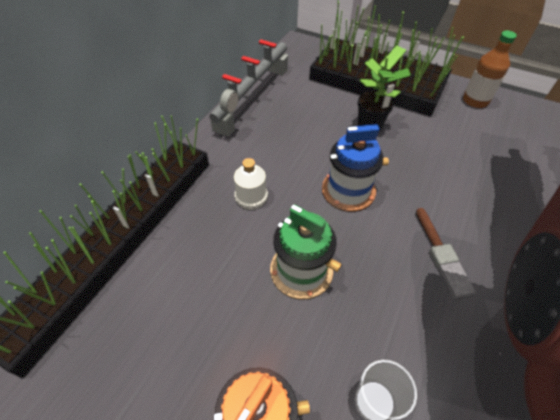

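View pics/top0.png

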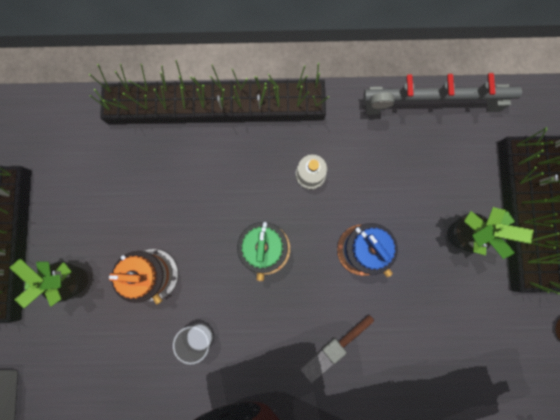

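The side view shows the orange cap at about (258,400), cut off by the lower edge. The top view shows it at (135,277), with a plant to its left at (65,285) and a glass at (192,342). The spray cup is at (312,170), well away. Next I'll enlarge both.

Run:
```python
import cv2
a=cv2.imread("pics/top0.png")[235:325,85:205]; cv2.imwrite("pics/top0c.png",cv2.resize(a,None,fx=6.5,fy=6.5,interpolation=cv2.INTER_CUBIC))
a=cv2.imread("pics/side0.png")[360:420,200:320]; cv2.imwrite("pics/side0c.png",cv2.resize(a,None,fx=6.5,fy=6.5,interpolation=cv2.INTER_CUBIC))
```

```text
(no output)
```

View pics/top0c.png

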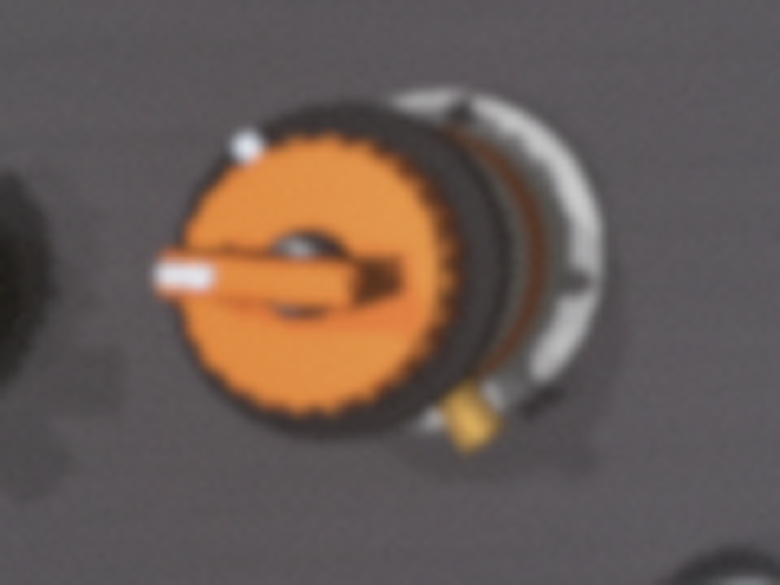

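View pics/side0c.png

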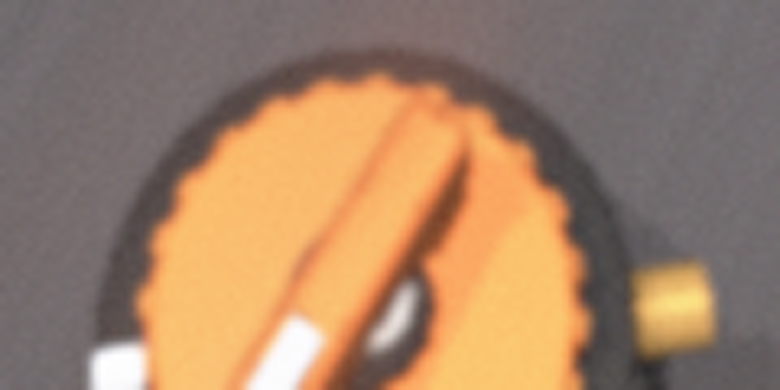

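```bash
cat > h.py <<'E'
import numpy as np,pickle,cv2
C={n:pickle.load(open(f"{n}0.pkl","rb")) for n in("side","top")}
def ray(n,u,v,C=C):
    c=C[n];R=np.array(c["R"]);t=np.array(c["t"]);d=R.T@np.linalg.solve(c["intrinsics"],[u,v,1]);return -R.T@t,d
def tri(us,ut):
    P=[np.array(C[n]["intrinsics"])@np.c_[C[n]["R"],C[n]["t"]] for n in("side","top")]
    X=cv2.triangulatePoints(P[0],P[1],np.array(us,float),np.array(ut,float));return (X[:3]/X[3]).ravel()
def atz(n,u,v,z):
    o,d=ray(n,u,v);return o+d*(z-o[2])/d[2]
def proj(n,X):
    c=C[n];q=np.array(c["intrinsics"])@(np.array(c["R"])@X+c["t"]);return q[:2]/q[2]
def ct(x,y):return 85+x/6.5-.42,235+y/6.5-.42
def cs(x,y):return 200+x/6.5-.42,360+y/6.5-.42
E
python3 - <<'E'
from h import *
for s,t in [((440,112),(355,283)),((300,322),(212,275)),((675,315),(470,420))]: 
    X=tri(cs(*s),ct(*t));print(X, [proj(n,X)-np.array(p) for n,p in(("side",cs(*s)),("top",ct(*t)))])
a=atz("top",*ct(157,272),184);b=atz("top",*ct(355,283),184);print("blade",a,b,np.linalg.norm(a-b),(a+b)/2,np.degrees(np.arctan2(*(a-b)[1::-1])))
cc=atz("top",*ct(315,273),138);print("cap c",cc)
for z in(120,130):
  m=atz("top",*ct(245,147),z);print("mark",m,np.linalg.norm((m-(a+b)/2)[:2]),np.degrees(np.arctan2(*(m-(a+b)/2)[1::-1])))
for X in [a,b,cc]:print(proj("side",X),(np.array(proj("side",X))-[200,360]+.42)*6.5)
for p in [(88,275),(40,275),(65,290)]:
  for z in(0,100,200):print(p,z,atz("top",*p,z).round())
E
```

```text
[469.08202008 236.62192016 182.30547352] [array([0.60477131, 0.11353503]), array([-0.09648547, -0.29226729])]
[472.7613994  278.08735266 186.50270598] [array([1.32497027, 0.23858568]), array([-0.2199393 , -0.60185171])]
[419.68372169 229.63289117  86.07638445] [array([0.09396539, 0.01901009]), array([-0.01191149, -0.04830869])]
blade [472.62680176 295.06432064 184.        ] [468.5903147  235.84117532 184.        ] 59.36054387440377 [470.60855823 265.45274798 184.        ] 86.1009070694513
cap c [470.00963775 264.17378998 138.        ]
mark [509.72609045 294.56443323 120.        ] 48.761373498360285 36.657016750756576
mark [509.63341254 290.74845891 130.        ] 46.50604525988934 32.95110071766589
[239.41185365 425.12359028] [258.9070487  426.03333681]
[268.54050933 376.1488684 ] [448.24331062 107.6976446 ]
[257.05954145 406.53111859] [373.61701943 305.18227087]
(88, 275) 0 [470. 420.   0.]
(88, 275) 100 [473. 374. 100.]
(88, 275) 200 [476. 328. 200.]
(40, 275) 0 [472. 535.   0.]
(40, 275) 100 [475. 477. 100.]
(40, 275) 200 [478. 420. 200.]
(65, 290) 0 [436. 473.   0.]
(65, 290) 100 [443. 422. 100.]
(65, 290) 200 [449. 370. 200.]
```

Triangulated blade top: z≈182–186 against 184 stated, length 59 mm against 60. The axis is at about (470.5, 265), the stripe yaw is 86° and the collar mark is at about 35°, so about 51° of turn plus about 17° of slip. To keep joint 6 in range the tool has to reach the blade by turning counter-clockwise about 246°. First half of the traverse:

```bash
python3 -m inch '[{"x":15,"y":-9,"z":-30,"rz":-8},{"x":45,"y":-27,"z":-60,"rz":-16},{"x":85,"y":-51,"z":-70,"rz":-24},{"x":125,"y":-75,"z":-70,"rz":-32},{"x":165,"y":-98,"z":-70,"rz":-40},{"x":205,"y":-122,"z":-70,"rz":-48},{"x":245,"y":-146,"z":-70,"rz":-56},{"x":285,"y":-170,"z":-70,"rz":-64},{"x":325,"y":-194,"z":-70,"rz":-72},{"x":365,"y":-218,"z":-70,"rz":-80},{"x":400,"y":-238,"z":-70,"rz":-88},{"x":435,"y":-259,"z":-70,"rz":-96}]'
cat > st.py <<'E'
from bench import sensors
import numpy as np
o=sensors.get_obs();R=np.array(o["eef_rot"]);p=np.array(o["eef_pos"])
import sys
a=[float(s) for s in sys.argv[1:]] or [470.5,265,290,-94]
print("clock",o["clock"],"j",np.round(o["joints"],3),"p",p.round(1),"yaw",np.degrees(np.arctan2(R[1,0],R[0,0])).round(2))
print("f",np.round(o["ft_force"],2),"tq",np.round(o["wrist_torque"],3),"w",round(o["gripper_width"],3))
from scipy.spatial.transform import Rotation as Ro
y=np.radians(a[3]);T=np.array([[np.cos(y),np.sin(y),0],[np.sin(y),-np.cos(y),0],[0,0,-1]])
print("shift",(R.T@(np.array(a[:3])-p)).round(1),"rotvec",np.degrees(Ro.from_matrix(R.T@T).as_rotvec()).round(2))
E
python3 st.py
```

```text
clock 0.1 j [-1.36   0.291 -0.154  1.127 -0.     1.432] p [ 179.8 -492.8  252.8] yaw 20.04
f [-0.36 -0.33  0.78] tq [0.018 0.02  0.051] w 1.0
shift [ 532.8 -612.4  -36.4] rotvec [-5.0000e-02  6.0000e-02  1.1404e+02]invalid input at $[0]: expected keys rx, ry, rz, x, y, z, hand
```

```bash
python3 -m inch '[{"rx":0,"ry":0,"rz":-8,"x":15,"y":-9,"z":-30,"hand":-1},{"rx":0,"ry":0,"rz":-16,"x":45,"y":-27,"z":-60,"hand":-1},{"rx":0,"ry":0,"rz":-24,"x":85,"y":-51,"z":-70,"hand":-1},{"rx":0,"ry":0,"rz":-32,"x":125,"y":-75,"z":-70,"hand":-1},{"rx":0,"ry":0,"rz":-40,"x":165,"y":-98,"z":-70,"hand":-1},{"rx":0,"ry":0,"rz":-48,"x":205,"y":-122,"z":-70,"hand":-1},{"rx":0,"ry":0,"rz":-56,"x":245,"y":-146,"z":-70,"hand":-1},{"rx":0,"ry":0,"rz":-64,"x":285,"y":-170,"z":-70,"hand":-1},{"rx":0,"ry":0,"rz":-72,"x":325,"y":-194,"z":-70,"hand":-1},{"rx":0,"ry":0,"rz":-80,"x":365,"y":-218,"z":-70,"hand":-1},{"rx":0,"ry":0,"rz":-88,"x":400,"y":-238,"z":-70,"hand":-1},{"rx":0,"ry":0,"rz":-96,"x":435,"y":-259,"z":-70,"hand":-1}]'
python3 st.py
```

```text
clock: 1.3
eef_pos: [500.6, -98.8, 322.9]
eef_rot: [[-0.445, 0.896, -0.001], [0.896, 0.445, 0.001], [0.001, 0.0, -1.0]]
ft_force: [0.1, -0.3, 0.4]
gripper_width: 0.999
clock 1.3 j [-3.390e-01  2.340e-01 -4.700e-02  1.291e+00  1.000e-03  7.710e-01] p [500.6 -98.8 322.9] yaw 116.4
f [ 0.13 -0.3   0.41] tq [-0.036 -0.005  0.   ] w 0.999
shift [339.2 134.8  33.4] rotvec [ 1.000e-01 -3.000e-02 -1.496e+02]
```

```bash
python3 -m inch '[{"rx":0,"ry":0,"rz":-8,"x":20,"y":8,"z":0,"hand":-1},{"rx":0,"ry":0,"rz":-16,"x":50,"y":20,"z":0,"hand":-1},{"rx":0,"ry":0,"rz":-24,"x":80,"y":32,"z":0,"hand":-1},{"rx":0,"ry":0,"rz":-32,"x":110,"y":44,"z":0,"hand":-1},{"rx":0,"ry":0,"rz":-40,"x":140,"y":56,"z":0,"hand":-1},{"rx":0,"ry":0,"rz":-48,"x":170,"y":68,"z":0,"hand":-1},{"rx":0,"ry":0,"rz":-56,"x":200,"y":80,"z":0,"hand":-1},{"rx":0,"ry":0,"rz":-64,"x":230,"y":91,"z":0,"hand":-1},{"rx":0,"ry":0,"rz":-72,"x":260,"y":103,"z":0,"hand":-1},{"rx":0,"ry":0,"rz":-80,"x":290,"y":115,"z":0,"hand":-1},{"rx":0,"ry":0,"rz":-88,"x":318,"y":126,"z":0,"hand":-1},{"rx":0,"ry":0,"rz":-96,"x":339,"y":135,"z":0,"hand":-1}]'
python3 st.py
```

```text
clock: 2.5
eef_pos: [470.2, 266.5, 323.0]
eef_rot: [[-0.841, -0.541, -0.001], [-0.541, 0.841, 0.001], [0.001, 0.002, -1.0]]
ft_force: [0.3, -0.6, 0.6]
gripper_width: 0.999
clock 2.5 j [ 0.38   0.294  0.034  1.311  0.002 -0.193] p [470.2 266.5 323. ] yaw -147.22
f [ 0.29 -0.58  0.61] tq [-0.026 -0.044 -0.014] w 0.999
shift [ 0.5 -1.5 33. ] rotvec [ 1.000e-01  2.000e-02 -5.322e+01]
```

```bash
python3 -m inch '[{"rx":0,"ry":0,"rz":-8,"x":0,"y":0,"z":0,"hand":-1},{"rx":0,"ry":0,"rz":-16,"x":0,"y":-1,"z":5,"hand":-1},{"rx":0,"ry":0,"rz":-24,"x":0,"y":-1,"z":10,"hand":-1},{"rx":0,"ry":0,"rz":-32,"x":0.5,"y":-1.5,"z":15,"hand":-1},{"rx":0,"ry":0,"rz":-40,"x":0.5,"y":-1.5,"z":23,"hand":-1},{"rx":0,"ry":0,"rz":-48,"x":0.5,"y":-1.5,"z":33,"hand":-1},{"rx":0,"ry":0,"rz":-53.2,"x":0.5,"y":-1.5,"z":53,"hand":-1},{"rx":0,"ry":0,"rz":-53.2,"x":0.5,"y":-1.5,"z":60,"hand":-1}]'
python3 st.py 470.5 265 174 -94
python3 - <<'E'
from bench import capture
import cv2
for n in("side","top"):
    c=capture(n); cv2.imwrite(f"pics/{n}1.png",c["color"][:,:,::-1])
a=cv2.imread("pics/side1.png")[220:420,100:380];b=cv2.imread("pics/top1.png")[180:380,0:280]
import numpy as np
cv2.imwrite("pics/c1.png",cv2.resize(np.hstack([a,b]),(800,286)))
cv2.imwrite("pics/c1s.png",cv2.resize(a[60:],None,fx=2.8,fy=2.8,interpolation=2))
E
```

```text
clock: 3.3
eef_pos: [469.5, 264.7, 261.1]
eef_rot: [[-0.069, -0.998, -0.004], [-0.998, 0.069, 0.0], [0.0, 0.004, -1.0]]
ft_force: [-1.1, 0.5, 0.2]
gripper_width: 0.998
clock 3.3 j [ 0.377  0.316 -0.097  1.162  0.002 -1.125] p [469.5 264.7 261.1] yaw -93.95
f [-1.11  0.46  0.24] tq [-0.012  0.028  0.013] w 0.998
shift [-0.4 -1.3 87.1] rotvec [ 0.23 -0.01  0.05]
```

View pics/c1.png

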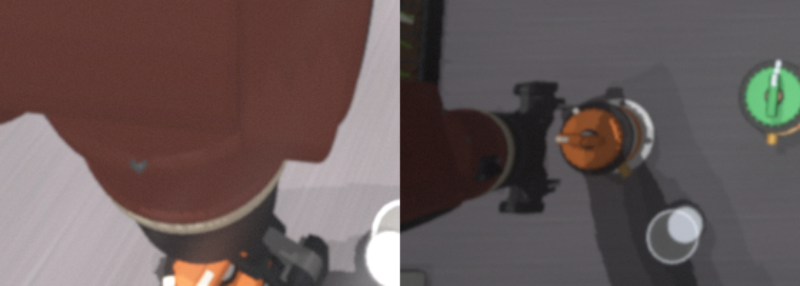

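View pics/c1s.png

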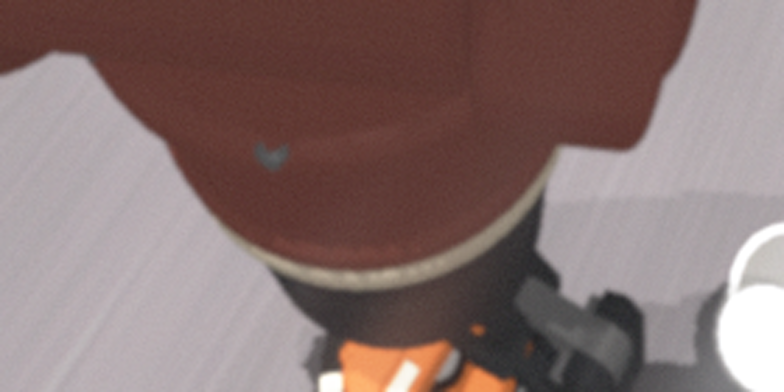

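```bash
python3 -m inch '[{"rx":0.2,"ry":0,"rz":0,"x":-0.4,"y":-1.3,"z":25,"hand":-1},{"rx":0.2,"ry":0,"rz":0,"x":-0.4,"y":-1.3,"z":50,"hand":-1},{"rx":0.2,"ry":0,"rz":0,"x":-0.4,"y":-1.3,"z":70,"hand":-1},{"rx":0.2,"ry":0,"rz":0,"x":-0.4,"y":-1.3,"z":80,"hand":-1},{"rx":0.2,"ry":0,"rz":0,"x":-0.4,"y":-1.3,"z":87,"hand":-1},{"rx":0.2,"ry":0,"rz":0,"x":-0.4,"y":-1.3,"z":87,"hand":-1}]'
python3 st.py 470.5 265 174 -94
python3 - <<'E'
from bench import capture
import cv2
for n in("side","top"):
    c=capture(n); cv2.imwrite(f"pics/{n}2.png",c["color"][:,:,::-1])
a=cv2.imread("pics/side2.png")[300:420,180:360];b=cv2.imread("pics/top2.png")[200:350,20:220]
cv2.imwrite("pics/c2s.png",cv2.resize(a,None,fx=4,fy=4,interpolation=2))
cv2.imwrite("pics/c2t.png",cv2.resize(b,None,fx=4,fy=4,interpolation=2))
E
```

```text
clock: 4.0
eef_pos: [470.8, 265.1, 175.0]
eef_rot: [[-0.074, -0.997, -0.0], [-0.997, 0.074, -0.0], [0.0, 0.0, -1.0]]
ft_force: [-0.1, 1.0, 0.1]
gripper_width: 0.998
clock 4.0 j [ 0.378  0.376 -0.245  0.95  -0.    -1.12 ] p [470.8 265.1 175. ] yaw -94.22
f [-0.15  0.97  0.06] tq [ 0.004 -0.005 -0.035] w 0.998
shift [0.1 0.3 1. ] rotvec [ 0.02 -0.01 -0.22]
```

View pics/c2s.png

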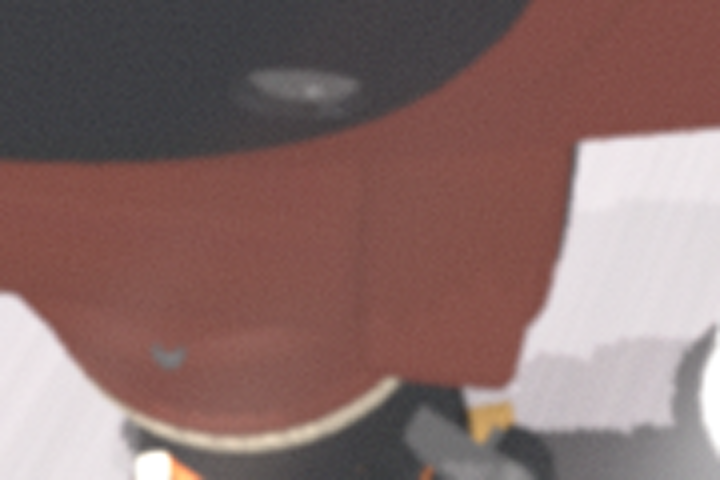

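View pics/c2t.png

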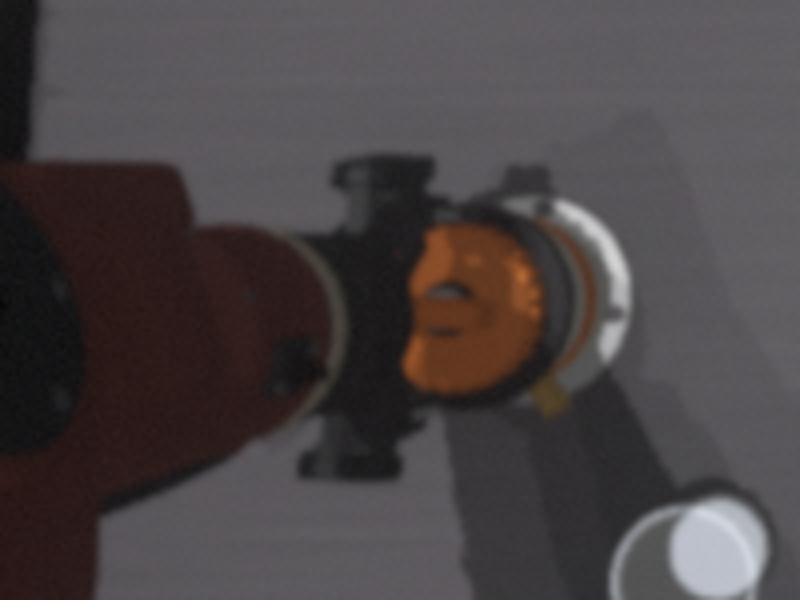

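Crops: the fingers straddle the blade, one on each side of the cap in the top crop at (385,190) and (355,450), and no contact force reads. I'll close now with 60 N.

```bash
python3 -m inch '[{"rx":0,"ry":0,"rz":0,"x":0,"y":0.3,"z":1,"hand":0},{"rx":0,"ry":0,"rz":0,"x":0,"y":0.3,"z":1,"hand":1},{"rx":0,"ry":0,"rz":0,"x":0,"y":0.3,"z":1,"hand":1},{"rx":0,"ry":0,"rz":0,"x":0,"y":0.3,"z":1,"hand":1},{"rx":0,"ry":0,"rz":0,"x":0,"y":0.3,"z":1,"hand":1},{"rx":0,"ry":0,"rz":0,"x":0,"y":0.3,"z":1,"hand":1},{"rx":0,"ry":0,"rz":0,"x":0,"y":0.3,"z":1,"hand":1},{"rx":0,"ry":0,"rz":0,"x":0,"y":0.3,"z":1,"hand":1}]' 60
python3 st.py 470.5 265 174 -94
```

```text
clock: 4.9
eef_pos: [470.8, 265.4, 175.2]
eef_rot: [[-0.073, -0.997, 0.001], [-0.997, 0.073, 0.001], [-0.001, -0.001, -1.0]]
ft_force: [-2.2, -0.5, 5.3]
gripper_width: 0.172
clock 4.9 j [ 0.378  0.375 -0.246  0.949  0.    -1.12 ] p [470.8 265.4 175.2] yaw -94.2
f [-2.22 -0.45  5.3 ] tq [-0.05   0.466 -0.082] w 0.172
shift [0.4 0.3 1.2] rotvec [-0.05  0.03 -0.2 ]
```

Gripped: the opening is 14.6 mm against a 14 mm blade, and the side force is only 2 N. Turning clockwise is +rz, about the tool's downward z.

```bash
python3 -m inch '[{"rx":0,"ry":0,"rz":4,"x":0,"y":0,"z":0,"hand":1},{"rx":0,"ry":0,"rz":8,"x":0,"y":0,"z":0,"hand":1},{"rx":0,"ry":0,"rz":12,"x":0,"y":0,"z":0,"hand":1},{"rx":0,"ry":0,"rz":16,"x":0,"y":0,"z":0,"hand":1},{"rx":0,"ry":0,"rz":20,"x":0,"y":0,"z":0,"hand":1}]'
python3 st.py 470.5 265 174 -94
python3 -m inch '[{"rx":0,"ry":0,"rz":4,"x":0,"y":0,"z":0,"hand":1},{"rx":0,"ry":0,"rz":8,"x":0,"y":0,"z":0,"hand":1},{"rx":0,"ry":0,"rz":12,"x":0,"y":0,"z":0,"hand":1},{"rx":0,"ry":0,"rz":16,"x":0,"y":0,"z":0,"hand":1},{"rx":0,"ry":0,"rz":20,"x":0,"y":0,"z":0,"hand":1}]'
python3 st.py 470.5 265 174 -94
```

```text
clock: 5.4
eef_pos: [470.8, 265.4, 175.4]
eef_rot: [[-0.412, -0.911, 0.001], [-0.911, 0.412, 0.001], [-0.001, -0.001, -1.0]]
ft_force: [-0.6, -0.1, 0.8]
gripper_width: 0.171
clock 5.4 j [ 0.378  0.375 -0.246  0.949  0.    -0.768] p [470.8 265.4 175.4] yaw -114.36
f [-0.58 -0.09  0.84] tq [-0.045  0.107 -0.007] w 0.171
shift [0.5 0.1 1.4] rotvec [ -0.05   0.05 -20.36]
clock: 5.9
eef_pos: [470.8, 265.4, 175.4]
eef_rot: [[-0.701, -0.713, 0.001], [-0.713, 0.701, 0.001], [-0.001, -0.0, -1.0]]
ft_force: [-0.7, 0.2, 0.1]
gripper_width: 0.167
clock 5.9 j [ 0.378  0.375 -0.246  0.949  0.    -0.416] p [470.8 265.4 175.4] yaw -134.52
f [-0.71  0.22  0.1 ] tq [-0.045  0.082  0.076] w 0.167
shift [ 0.5 -0.   1.4] rotvec [-4.000e-02  5.000e-02 -4.052e+01]
```

Turned 40°, and the torque about z reads +0.076 N m (thread drag). Next are 4° steps, watching for the jump to 0.25.

```bash
for i in 1; do
python3 -m inch '[{"rx":0,"ry":0,"rz":2,"x":0,"y":0,"z":0,"hand":1},{"rx":0,"ry":0,"rz":4,"x":0,"y":0,"z":0,"hand":1}]' >/dev/null
python3 st.py | grep -v shift
python3 -m inch '[{"rx":0,"ry":0,"rz":2,"x":0,"y":0,"z":0,"hand":1},{"rx":0,"ry":0,"rz":4,"x":0,"y":0,"z":0,"hand":1}]' >/dev/null
python3 st.py | grep -v shift
done
```

```text
clock 6.1 j [ 0.378  0.375 -0.246  0.949  0.    -0.344] p [470.8 265.4 175.4] yaw -138.61
f [-0.9  -0.36  0.84] tq [-0.041  0.054  0.052] w 0.171
clock 6.3 j [ 0.378  0.375 -0.246  0.949  0.    -0.273] p [470.8 265.4 175.4] yaw -142.69
f [0.18 0.37 0.21] tq [-0.013  0.094  0.036] w 0.177
```

```bash
python3 -m inch '[{"rx":0,"ry":0,"rz":1.5,"x":0,"y":0,"z":0,"hand":1},{"rx":0,"ry":0,"rz":3,"x":0,"y":0,"z":0,"hand":1}]' >/dev/null
python3 st.py | grep -v shift
python3 -m inch '[{"rx":0,"ry":0,"rz":1.5,"x":0,"y":0,"z":0,"hand":1},{"rx":0,"ry":0,"rz":3,"x":0,"y":0,"z":0,"hand":1}]' >/dev/null
python3 st.py | grep -v shift
```

```text
clock 6.5 j [ 0.378  0.375 -0.246  0.949 -0.    -0.22 ] p [470.8 265.4 175.4] yaw -145.76
f [-0.32 -0.15 -0.24] tq [-0.043  0.024  0.223] w 0.171
clock 6.7 j [ 0.378  0.375 -0.246  0.949 -0.    -0.165] p [470.8 265.4 175.4] yaw -148.86
f [-0.75 -0.17  0.98] tq [-0.052  0.031  0.244] w 0.171
```

The torque rose to 0.22–0.25 N m at a yaw of about −144.5°, which agrees with the collar mark's predicted 51°. I'll add 13° to reach about 17° of slip, then check before letting go.

```bash
python3 -m inch '[{"rx":0,"ry":0,"rz":3,"x":0,"y":0,"z":0,"hand":1},{"rx":0,"ry":0,"rz":6,"x":0,"y":0,"z":0,"hand":1},{"rx":0,"ry":0,"rz":9,"x":0,"y":0,"z":0,"hand":1},{"rx":0,"ry":0,"rz":12,"x":0,"y":0,"z":0,"hand":1},{"rx":0,"ry":0,"rz":13,"x":0,"y":0,"z":0,"hand":1},{"rx":0,"ry":0,"rz":13,"x":0,"y":0,"z":0,"hand":1}]' >/dev/null
python3 st.py | grep -v shift
```

```text
clock 7.3 j [ 0.378  0.375 -0.246  0.949 -0.     0.061] p [470.8 265.4 175.4] yaw -161.86
f [ 1.06  0.24 -0.31] tq [-0.006  0.025  0.127] w 0.174
```

```bash
python3 -m inch '[{"rx":0,"ry":0,"rz":0,"x":0,"y":0,"z":0,"hand":0},{"rx":0,"ry":0,"rz":0,"x":0,"y":0,"z":0,"hand":0},{"rx":0,"ry":0,"rz":0,"x":0,"y":0,"z":0,"hand":0},{"rx":0,"ry":0,"rz":0,"x":0,"y":0,"z":0,"hand":0},{"rx":0,"ry":0,"rz":0,"x":0,"y":0,"z":0,"hand":0}]' >/dev/null
python3 st.py | grep -v shift
python3 -m inch '[{"rx":0,"ry":0,"rz":0,"x":0,"y":0,"z":-10,"hand":0},{"rx":0,"ry":0,"rz":0,"x":0,"y":0,"z":-30,"hand":0},{"rx":0,"ry":0,"rz":0,"x":0,"y":0,"z":-60,"hand":0},{"rx":0,"ry":0,"rz":0,"x":0,"y":0,"z":-90,"hand":0},{"rx":0,"ry":0,"rz":0,"x":0,"y":0,"z":-120,"hand":0},{"rx":0,"ry":0,"rz":0,"x":0,"y":0,"z":-150,"hand":0}]' >/dev/null
python3 st.py 470 100 320 -161.9
```

```text
clock 7.8 j [ 0.378  0.375 -0.246  0.949 -0.     0.061] p [470.8 265.4 175.4] yaw -161.86
f [0.05 0.35 0.41] tq [ 0.071 -0.021 -0.067] w 0.503
clock 8.4 j [ 0.378  0.291  0.041  1.319 -0.     0.061] p [470.5 265.3 327.6] yaw -161.85
f [1.18 0.49 0.01] tq [ 0.032 -0.043  0.066] w 0.502
shift [  52.  -156.9    7.5] rotvec [0.01 0.11 0.05]
```

Released and raised clear. I'll move aside along −y to see the cap.

```bash
python3 -m inch '[{"rx":0,"ry":0,"rz":0,"x":9,"y":-28,"z":0,"hand":0},{"rx":0,"ry":0,"rz":0,"x":19,"y":-57,"z":0,"hand":0},{"rx":0,"ry":0,"rz":0,"x":32,"y":-97,"z":0,"hand":0},{"rx":0,"ry":0,"rz":0,"x":45,"y":-135,"z":0,"hand":0},{"rx":0,"ry":0,"rz":0,"x":52,"y":-157,"z":0,"hand":0},{"rx":0,"ry":0,"rz":0,"x":52,"y":-157,"z":0,"hand":0}]' >/dev/null
python3 st.py
python3 - <<'E'
from bench import capture
import cv2
for n in("side","top"):
    c=capture(n); cv2.imwrite(f"pics/{n}3.png",c["color"][:,:,::-1])
b=cv2.imread("pics/top3.png")[235:325,85:205]
cv2.imwrite("pics/c3t.png",cv2.resize(b,None,fx=6.5,fy=6.5,interpolation=2))
E
```

```text
clock 9.0 j [ 0.052  0.17  -0.113  1.284 -0.    -0.261] p [470.1  97.5 328.4] yaw -162.04
f [ 0.5  -0.02 -0.05] tq [-0.018  0.004 -0.045] w 0.494
shift [-52.  159.3  38.4] rotvec [ -0.14   0.11 -68.04]
```

View pics/c3t.png

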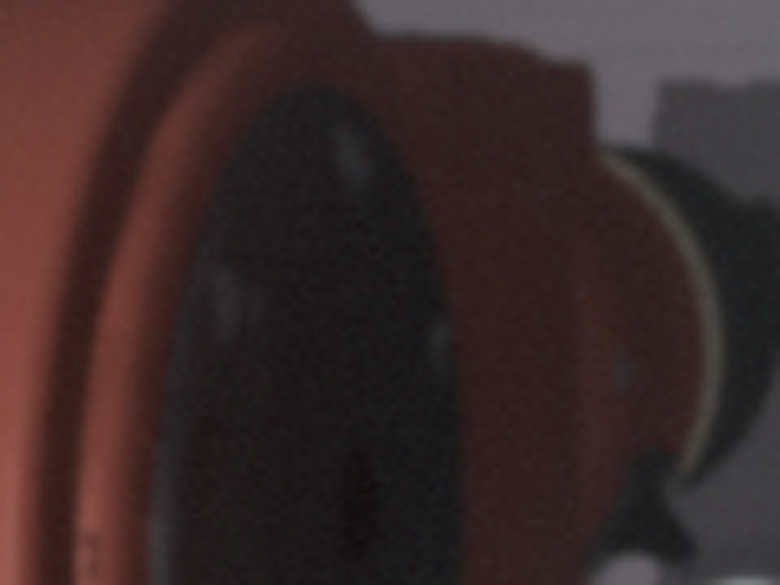

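View pics/top3.png

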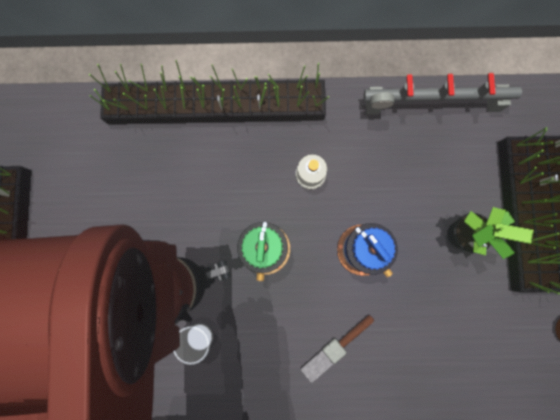

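The arm hides the orange cap, since the forearm covers (0–180, 240–420). The spray cup is unmoved at (312,170). I'll move farther along −y.

```bash
python3 -m inch '[{"rx":0,"ry":0,"rz":0,"x":9,"y":-28,"z":0,"hand":0},{"rx":0,"ry":0,"rz":0,"x":21,"y":-66,"z":0,"hand":0},{"rx":0,"ry":0,"rz":0,"x":33,"y":-104,"z":0,"hand":0},{"rx":0,"ry":0,"rz":0,"x":45,"y":-142,"z":0,"hand":0},{"rx":0,"ry":0,"rz":0,"x":58,"y":-180,"z":0,"hand":0},{"rx":0,"ry":0,"rz":0,"x":70,"y":-218,"z":0,"hand":0},{"rx":0,"ry":0,"rz":0,"x":82,"y":-256,"z":0,"hand":0},{"rx":0,"ry":0,"rz":0,"x":92,"y":-285,"z":0,"hand":0},{"rx":0,"ry":0,"rz":0,"x":92,"y":-285,"z":0,"hand":0}]' >/dev/null
python3 st.py
python3 - <<'E'
from bench import capture
import cv2
for n in("side","top"):
    c=capture(n); cv2.imwrite(f"pics/{n}4.png",c["color"][:,:,::-1])
b=cv2.imread("pics/top4.png")[235:325,85:205]
cv2.imwrite("pics/c4t.png",cv2.resize(b,None,fx=6.5,fy=6.5,interpolation=2))
E
```

```text
clock 10.0 j [-0.548  0.236 -0.032  1.3    0.002 -0.862] p [ 471.5 -202.   327.6] yaw -162.05
f [ 0.25  0.28 -0.34] tq [ 0.056 -0.021  0.071] w 0.501
shift [-142.8  444.7   37.8] rotvec [ -0.11   0.12 -68.05]
```

View pics/c4t.png

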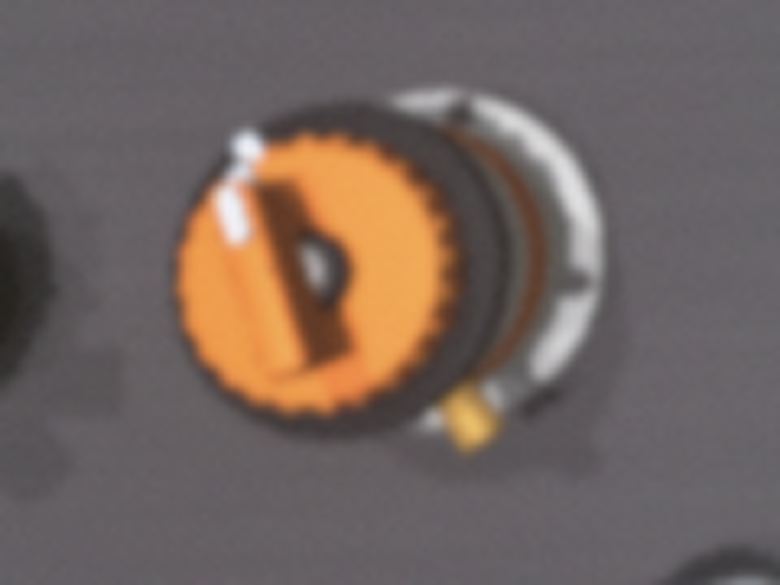

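View pics/top4.png

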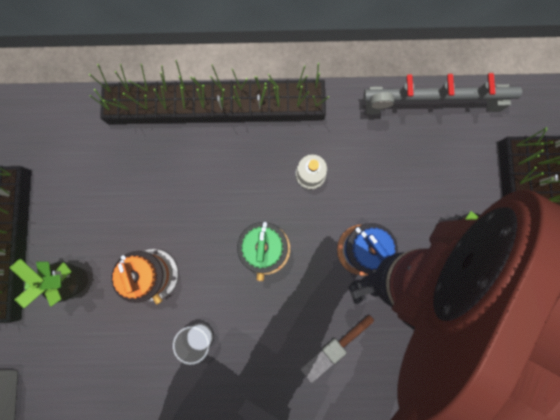

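View pics/side4.png

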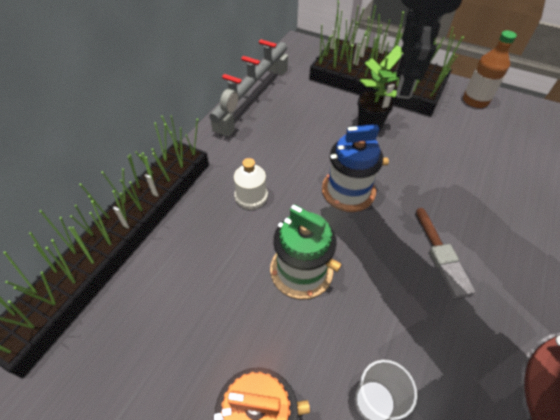

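The cap's white mark at (237,170) now meets the collar mark at (247,147). The blade runs from about (229,188) to (288,370), a yaw of about 18°, or about 17° past the mark at 35°. The spray cup is still at (312,170) in the top view and (250,185) in the side view. The arm is clear, so I'm handing in.

```bash
python3 -c "
from bench import job_done; print(job_done())"
```

```text
the job is handed in; nothing more can be done
None
```

The orange cap is home, and I've handed the job in at about 10 s of the 32 s allowed. No verdict was reported.

I gripped the orange wing handle and turned it about 68° clockwise. After about 50° the torque rose from about 0.06 to about 0.24 N m, which showed the cap was at its stop. I went on for about 17° (0.3 rad) more, then opened the gripper, lifted clear and moved away.

| Last check | Result |
|---|---|
| Cap mark | In line with the collar mark in the top picture. |
| Handle | At a yaw of about 18°, against about 35° for the collar mark: about 0.3 rad of slip, matching the arm's own angle. |
| Spray cup | Upright at the same pixels as at the start in both views. |
| Arm | Contact forces near zero, touching nothing. |

Nothing failed or disagreed, apart from two small setbacks. My first move command was refused for missing keys, and the arm didn't move. The arm also hid the cap in my first check picture, so I moved farther off and looked again.

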